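Open a sealed crock for inspection and box its stopper

TASK

Open the stoneware crock on the inspection table: its wooden stopper is wedged tight, so rock it side to side while easing it up until it comes free, keeping the crock standing on the table where it is. Stand the stopper on the table to change your grip to the two ends of its head, as the narrow specimen box has room for fingers only there, then set it gently upright on the floor of the box and close the lid fully. Leave the other things on the table alone.

Things in the scene. Friction and masses are not known exactly. Their poses are not given: they have to be found in the camera images.
- stopper_center (a point): Wooden stopper, about 90 g, 56 mm tall: a block head on a tapered plug. This point is on its axis half-way up, where head meets plug, 28 mm above the flat foot on which it can stand; z points up to the head. The plug is 28 mm long, 28 mm wide in y, and tapers in x from 30 mm to 23 mm at the foot. At the start it is seated: this point lies at the crock's mouth, axes as the crock's.
- stopper_head (a point): Middle of the stopper's head, where to grip it, 14 mm above the point half-way up. The head is a block 30 mm in x, 56 mm in y and 28 mm high; same axes.
- crock_mouth (a point): Loose square stoneware crock, 150 x 150 mm, 100 mm tall, about 1.3 kg. This point is the centre of its mouth, in its top face 100 mm above the table; z up. Two round lugs (12 mm thick, 48 mm long in x, at y = +47 and -47 mm, 32 mm high above the top) stand off the ends of the stopper's head, so that there it can be gripped only across x.
- crock_seat (a point): Point on the crock's axis 10 mm below its mouth, where two sprung cork strips, at +x and -x, squeeze the plug with 25 N each. Pulled straight up, the stopper takes the crock with it. Rock its head towards the crock's +x and -x in turn, about 8 degrees each way, turning about the mouth's centre and rising 2 to 3 mm a swing; risen 15 to 20 mm it is free and can be lifted straight.
- box_floor (a point): Fixed aluminium specimen box, outside 146 mm (x) by 58 mm (y) by 68 mm tall, walls and floor 6 mm, inside 134 x 46 mm and 62 mm deep. This point is the centre of its inner floor, 6 mm above the table; z up, x points to the hinged end. The stopper fits only with its long head along x, with room for fingers only at the two ends of the head.
- lid (a joint): Angle of the box's lid, rad: 0 shut flat, 1.7 to 1.9 standing open at the start (largest 2.0). The hinge is stiff: the lid stays where it is put and takes 0.16 N m, some 1 to 2 N at its free edge, to turn.
- lid_hinge (a point): Point on the hinge axis, mid-width, at the box's +x end, 68 mm above the table, 73 mm from the box's centre. The lid is a plate 146 mm long, 58 mm wide, 6 mm thick, 0.15 kg, its underside through this point. The frame turns with the lid: -x runs along it to its free edge, z is out of its outer face (up when shut). Open, it stands up over the hinge, leaning a little away, outer face to the box's +x.
- tin_c (a point): Bystander: closed tin, 64 mm across, 75 mm tall; its centre.
- carton_c (a point): Bystander: cardboard carton 90 x 60 x 50 mm; its centre.
- bowl_c (a point): Bystander: terracotta bowl, 90 mm across, 45 mm tall; its centre.
Not all that is in view belongs to the job. What is meant by the part that bears stopper_center is not red or turquoise, and is the smaller of those in its own colour.

How it is judged:
On the way, in this order (a step that is already met when the one before it is completed fails the run):
1. the stopper is rocked: leaning at least 3 degrees in the mouth (angle between the z axis of stopper_center and the z axis of crock_mouth, either way round above 0.052 rad and z of stopper_center in the frame of crock_mouth below 0.018 m).
2. it is brought back through upright, still in the mouth (angle between the z axis of stopper_center and the z axis of crock_mouth, either way round below 0.04 rad and z of stopper_center in the frame of crock_mouth below 0.018 m).
3. it leans again at least 3 degrees, still in the mouth (all of step 1).
4. the stopper is clear of the crock, which stands on the table (z of stopper_center in the frame of crock_mouth above 0.03 m and angle between crock_mouth's own z axis and vertical below 0.05 rad and height (world z) of crock_mouth below 0.105 m and distance of crock_mouth from where it was at the start of the episode below 0.08 m), for 0.1 s.
5. the stopper stands upright on the table, let go, outside crock and box (contact force between the fingers and stopper below 0.1 N and height (world z) of stopper_center below 0.032 m and angle between stopper_center's own z axis and vertical below 0.15 rad and horizontal distance between stopper_center and box_floor above 0.06 m), for 0.15 s.
6. the stopper stands in the box, let go (x of stopper_center in the frame of box_floor between -0.045 and 0.045 m and y of stopper_center in the frame of box_floor between -0.015 and 0.015 m and z of stopper_center in the frame of box_floor between 0.02 and 0.036 m and angle between stopper_center's own z axis and vertical below 0.2 rad and contact force between the fingers and stopper below 0.1 N), for 0.15 s.
At the end, for the whole second after the job is handed in: The lid is shut (under 0.06 rad) on the stopper, which stands upright (within 0.2 rad) and at rest on the box's floor, over 15 mm from either end of the box; the crock stands on the table within 80 mm of where it was; the tin, carton and bowl have moved less than 30 mm (all of step 6 and angle between crock_mouth's own z axis and vertical below 0.05 rad and height (world z) of crock_mouth below 0.105 m and distance of crock_mouth from where it was at the start of the episode below 0.08 m and value of joint lid below 0.06 rad and linear speed of each of stopper, crock below 0.02 m/s and distance of each of tin_c, carton_c, bowl_c from where it was at the start of the episode below 0.03 m); the robot touches nothing.
It fails at once if the crock is lifted off the table (its mouth more than 12 mm up) or tipped over 0.15 rad (height (world z) of crock_mouth above 0.112 m or angle between crock_mouth's own z axis and vertical above 0.15 rad).
It fails at once if the stopper is dropped or thrown (faster than 0.4 m/s when not held) (contact force between the fingers and stopper below 0.1 N and linear speed of stopper above 0.4 m/s).
It fails at once if the tin, carton or bowl is moved more than 30 mm (distance of any of tin_c, carton_c, bowl_c from where it was at the start of the episode above 0.03 m).
It also fails if it takes over 72 s, if anything falls off the work surface, if the arm or the gripper's body presses on something with over 40 N, if the wrist force passes 120 N, or if a joint passes its speed limit or range.

ROBOT

A 7-joint arm with a two-finger parallel gripper is mounted at the origin on the work surface. World frame = base frame: x ahead of the robot, y to its left, z up, the work surface at z = 0. Lengths are in m, angles in rad, forces in N, time in s.
With the tool pointing down it reaches from about 0.4 to 0.85 m from the base axis. Payload 6.9 kg.
Tool frame: the origin (TCP) lies midway between the tips of the shut fingers; the grasp point (between the pads) lies behind it (ctrl.pinch_z is the z of the grasp point in the tool frame, in m); z points along the fingers, y is the direction in which the jaws open and shut (so a half turn about z gives the same grasp; the last joint's range is limited). The gripper opens to 85 mm and grips with 20 to 120 N. Pads are 22 mm wide; open, the fingers measure 114 mm over their backs; the gripper's body (76 mm by 85 mm) begins 54 mm behind the grasp point. The pads swing forward as they close: fully open they stand 13 mm farther back than shut.
Start: joints at [1.268, 0.507, -0.238, 1.5, 0.126, 1.149, -0.155], TCP at [0.248, -0.573, 0.206] pointing down, gripper open.
Joint ranges: [-3.08, 3.08], [-0.24, 2.05], [-1.43, 1.35], [0, 2.5], [-1.52, 4.66], [0.17, 1.96], [-2.89, 2.89]. Speed limits (rad/s): [2.39, 2.39, 3.14, 3.14, 3.14, 3.14, 3.14].

INTERFACE

Orientations are given as a unit quaternion [w, x, y, z].
In Python, from station import ctrl, get_state, vision, ticket, models gives the robot as it stands. Calls block until the motion is done:
- ctrl.movep(position, orientation): joint-space move of the TCP to a pose.
- ctrl.movel(position, frame=None, max_speed=0.15): straight line of the TCP; frame=None keeps the orientation; max_speed is the mean speed in m/s.
- ctrl.set_joints(angles): joint-space move.
- ctrl.ungrasp() and ctrl.close_gripper(force=None): open the fingers fully, or close them until they stop; force is the grip in N (None keeps the last).
- ctrl.pause(seconds).
- ctrl.ik(position, orientation): joint angles nearest the present ones, or None.
- get_state(): the state.
- vision.grab_frame(name): name is "scene" or "top" or "wrist"; returns (picture, depth): 384x512x3 uint8, blue, green, red; 384x512 float32, m along the optical axis (not along the pixel's ray), 0 where there is no reading.
- vision.camera_info(name): a dict with "mtx" (3x3 intrinsics, pixels), "dist_coeffs" ([k1, k2, p1, p2, k3] as OpenCV has them; the pictures are not rectified), "R" (3x3) and "t" (3): a world point X has camera coordinates R X + t; the wrist camera has in their place "hand_eye" (4x4, takes a point from camera to tool coordinates, whose origin is the TCP and whose axes are the flange's). Camera axes: x right, y down, z forward; pixel columns grow to the right and rows downward; lengths in m; the calibration is good to about 2 mm. A picture is of the moment at which its call begins: read the wrist's pose just before it. camera_info takes no time and is no camera call.
A pose or a line that the arm cannot do raises ctrl.Unreachable and nothing moves.
- ticket.close_job(): hands the job in, once; it reports no verdict.
Trained networks look in the newest picture that a camera, given by its name, has taken for a name from the list of things; names that differ only in an ending like _2 or _b are one class to them, and where a whole thing is asked for, a point or a joint stands for the part that bears it (a point fixed in the world has none). Each returns a list of dicts, best first, with "p" (0 to 1); they miss things now and then, are a little off and sometimes report something else, mostly with a low value. They report only what shows in the picture. A call takes as long as a camera call. They do not tell look-alikes from the thing itself.
- models.recognise(camera, target): "point" ([column, row] in pixels, amid what is visible of it).
- models.masks_of(camera, target): "mask" (384x512 bool, what is visible of it) and "point" ([column, row] in pixels, amid what is visible of it).
The state is a dict: "time": time; "qpos": joint angles; "qd": joint speeds; "tau": joint torques, N m; "tcp_pos": TCP position; "eef_rot": TCP orientation; "contact_force": force on the tool from outside, world axes, zero at the start; "wrist_torque": the same for the moment, N m; "width": finger opening in m.
Only numpy, scipy, OpenCV 4.12 (cv2) and the standard library are available. Lean on these libraries where they do the work, as an engineer would, in place of code of your own. Each camera call takes 0.05 s, during which the arm holds its last target. There are 200 camera calls.

## Working session

There is one attempt and no reset: what is moved stays moved. The work goes in short steps, each a Python script; the robot and the scene stay as the last script left them, time stands still between calls to the robot, and variables do not carry over. Pictures are saved under pics/ and viewed, about 8 in all and at most 12, crops included, and the job is handed in when it is done.

```bash
ls; mkdir -p pics
cat > h.py <<'E'
import numpy as np, cv2
from station import ctrl,get_state,vision,ticket,models
from scipy.spatial.transform import Rotation as Rot
def cloud(name,depth,pose=None):
    c=vision.camera_info(name); K=np.array(c['mtx']); d=np.array(c['dist_coeffs'],float)
    h,w=depth.shape; u,v=np.meshgrid(np.arange(w),np.arange(h))
    p=cv2.undistortPoints(np.stack([u,v],-1).reshape(-1,1,2).astype(float),K,d).reshape(h,w,2)
    P=np.dstack([p,np.ones((h,w))])*depth[...,None]
    if name=='wrist':
        H=np.array(c['hand_eye']); pos,q=pose
        R=Rot.from_quat(np.array(q)[[1,2,3,0]]).as_matrix()
        P=(P@H[:3,:3].T+H[:3,3])@R.T+np.array(pos)
    else:
        P=(P-np.array(c['t']))@np.array(c['R'])
    P[depth<=0]=np.nan
    return P
def grab(name):
    s=get_state(); im,d=vision.grab_frame(name)
    return im,cloud(name,d,(s['tcp_pos'],s['eef_rot']))
def q4(R): 
    q=Rot.from_matrix(R).as_quat(); return q[[3,0,1,2]]
def down(yaw):
    # tool z down, jaw axis (tool y) along world angle yaw
    y=np.array([np.cos(yaw),np.sin(yaw),0]); z=np.array([0,0,-1.]); x=np.cross(y,z)
    return np.stack([x,y,z],1)
E
python3 - <<'E'
from h import *
a,_=grab('scene'); b,_=grab('top'); cv2.imwrite('pics/1.png',np.vstack([a,b])[:, :]) if 0 else None
cv2.imwrite('pics/1.png',np.hstack([cv2.resize(a,(400,300)),cv2.resize(b,(400,300))])) if 0 else None
cv2.imwrite('pics/scene.png',a); cv2.imwrite('pics/top.png',b)
print(get_state(),ctrl.pinch_z)
for c in('scene','top'):
    i=vision.camera_info(c); print(c,-np.array(i['R']).T@i['t'],np.array(i['R']).round(2).tolist())
print(vision.camera_info('wrist'))
for c in('scene','top'):
  for n in ('stopper_center','crock_mouth','box_floor','lid','tin_c','carton_c','bowl_c'):
    print(c,n,[(np.round(r['point']),round(r['p'],2)) for r in models.recognise(c,n)])
E
```

```text
pics
{'time': 0.1, 'qpos': array([ 1.26749698,  0.50824196, -0.23754518,  1.50101571,  0.12570905,
        1.1488616 , -0.15479227]), 'qd': array([-0.00032282, -0.00194568,  0.00066807, -0.0016697 , -0.00023652,
       -0.0011825 ,  0.00064865]), 'tau': array([-5.56119630e-03, -6.21832395e+01, -2.19535120e+00, -2.50201124e+01,
        1.24507584e-02,  7.76108442e-03,  2.35722047e-05]), 'tcp_pos': array([ 0.24819562, -0.57309776,  0.20513034]), 'eef_rot': array([-7.49979367e-04,  9.79179361e-01,  2.02995537e-01, -1.67839436e-04]), 'contact_force': array([ 0.1141389 ,  0.41481625, -0.1211004 ]), 'wrist_torque': array([-0.01976086,  0.0478536 ,  0.00045257]), 'width': 0.08558825955079695} -0.0187
scene [1.05015105 0.36606855 0.7181791 ] [[-0.43, 0.9, -0.01], [0.65, 0.3, -0.7], [-0.62, -0.31, -0.72]]
top [0.33785838 0.08161061 0.99717152] [[0.02, -1.0, 0.01], [-0.98, -0.03, -0.19], [0.19, -0.01, -0.98]]
{'mtx': array([[302.65212523,   0.        , 254.20099756],
       [  0.        , 302.65212523, 191.77716174],
       [  0.        ,   0.        ,   1.        ]]), 'dist_coeffs': array([-0
[... 652 characters left out ...]
array([143., 168.]), 0.59)]
scene lid [(array([111., 169.]), 0.74)]
scene tin_c [(array([178., 246.]), 0.56)]
scene carton_c [(array([191., 136.]), 0.61), (array([327., 205.]), 0.24)]
scene bowl_c [(array([339., 174.]), 0.58)]
top stopper_center [(array([214., 141.]), 0.94), (array([125., 181.]), 0.92), (array([116., 228.]), 0.81), (array([177., 196.]), 0.56)]
top crock_mouth [(array([182., 207.]), 0.68)]
top box_floor [(array([379., 184.]), 0.77), (array([177., 196.]), 0.58)]
top lid [(array([387., 149.]), 0.8)]
top tin_c [(array([289., 132.]), 0.79), (array([180., 208.]), 0.58)]
top carton_c [(array([373., 282.]), 0.57)]
top bowl_c [(array([182., 279.]), 0.78), (array([179., 209.]), 0.32)]
```

View pics/scene.png

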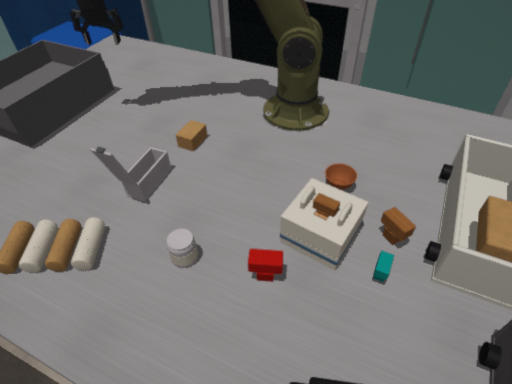

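View pics/top.png

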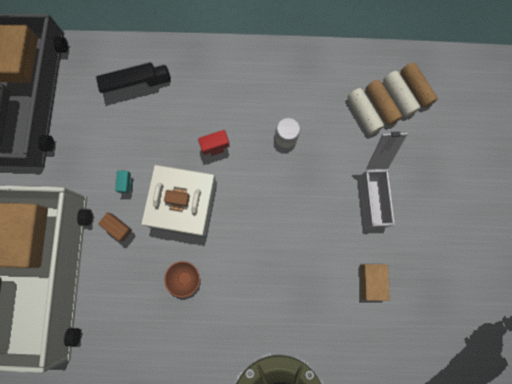

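The scene picture shows the seated brown stopper in the cream crock (scene ~(326,205), top (177,197)), with red, turquoise and larger brown look-alikes beside it. The box is at top (379,198), with its lid hinged at the far end (388,150). Next: coarse geometry from the top cloud.

```bash
cat >> h.py <<'E'
def rect(P,M):
    p=P[M][:,:2]; (c,s,a)=cv2.minAreaRect((p*1000).astype(np.float32)); return np.array(c)/1000,np.array(s),a,len(p)
def big(M):
    n,l,st,_=cv2.connectedComponentsWithStats(M.astype(np.uint8)); k=1+np.argmax(st[1:,4]); return l==k
E
python3 - <<'E'
from h import *
im,P=grab('top')
def roi(c0,c1,r0,r1):
    m=np.zeros(P.shape[:2],bool); m[r0:r1,c0:c1]=1; return m
z=P[...,2]
print('table z',np.nanmedian(z[roi(220,340,200,300)]))
print('crock top',rect(P,big(roi(130,230,150,250)&(abs(z-.1)<.008))))
print('head',rect(P,big(roi(150,205,180,215)&(abs(z-.128)<.006)&(im[...,0]<100))))
print('stopper hi', np.nanmax(z[roi(165,190,188,208)]))
print('box rim',rect(P,big(roi(355,405,165,235)&(abs(z-.068)<.01))))
m=roi(355,410,120,175)&(z>.085); print('lid',rect(P,m),np.nanmax(z[m]),[P[m][np.nanargmax(z[m])]])
for n,r in dict(tin=(270,305,112,155),carton=(355,395,258,305),bowl=(160,205,258,300),red=(190,235,125,160)).items():
    m=roi(*r)&(z>.015); print(n,rect(P,m),np.nanmax(z[m]))
E
```

```text
table z 0.00031980349728826635
crock top (array([0.4926651 , 0.26203925]), array([151.82148743, 150.60693359]), 82.07437896728516, 3121)
head (array([0.4922305 , 0.26105496]), array([55.63156128, 29.56009865]), 81.98225402832031, 288)
stopper hi 0.13215028654435027
box rim (array([ 0.52042676, -0.24677826]), array([148.31051636,  61.47716522]), 4.597072124481201, 511)
lid (array([ 0.61840692, -0.23920108]), array([48.52482224, 59.38900375]), 4.361358165740967, 813) 0.21678756884942288 [array([ 0.63313595, -0.24556373,  0.21678757])]
tin (array([ 0.69011505, -0.00891824]), array([61.25158691, 60.67510605]), 23.76544189453125, 581) 0.08227063765919408
carton (array([ 0.30457761, -0.23760355]), array([88.64611053, 62.21411133]), 0.7628023028373718, 1017) 0.05495610047485249
bowl (array([0.30173544, 0.25126833]), array([85.77418518, 87.99761963]), 1.4628925323486328, 672) 0.049860989314070625
red (array([0.65415106, 0.18481493]), array([41.39904022, 74.90045929]), 20.027429580688477, 556) 0.08044964416226853
```

```bash
cat >> h.py <<'E'
def go(pos,R): ctrl.movep(np.array(pos,float),q4(R))
def pick(pos,yaw):
    "yaw or yaw+pi, whichever is nearer in joints"
    q0=get_state()['qpos']; best=None
    for y in (yaw,yaw+np.pi):
        q=ctrl.ik(np.array(pos,float),q4(down(y)))
        print('  ik',round(y,2),None if q is None else np.round(q,2))
        if q is not None and (best is None or np.abs(q-q0).max()<best[0]): best=(np.abs(q-q0).max(),y)
    return best[1]
E
python3 - <<'E'
from h import *
yb=pick([.50,-.247,.32],np.radians(4.6)); go([.50,-.247,.32],down(yb)); ctrl.pause(.2)
im,P=grab('wrist'); z=P[...,2]; cv2.imwrite('pics/wbox.png',im)
c=np.array([.52,-.247]); d=np.linalg.norm(P[...,:2]-c,axis=-1)
print('rim',rect(P,big((d<.1)&(abs(z-.067)<.006))))
a=np.radians(4.6); ux=np.array([np.cos(a),np.sin(a)]); L=P[...,:2]-c; lx=L@ux; ly=L@[-ux[1],ux[0]]
m=(d<.16)&(z>.09)&(abs(ly)<.04)&(lx>.05)
if m.sum()>50:
    f=np.polyfit(z[m],lx[m],1); print('lid slope',f,'angle',np.pi/2+np.arctan(f[0]),m.sum(),np.nanmax(z[m]),'ly',ly[m].min(),ly[m].max(), 'x at .068',np.polyval(f,.068))
yc=pick([.4925,.262,.27],np.radians(-8)); go([.4925,.262,.27],down(yc)); ctrl.pause(.2)
im,P=grab('wrist'); z=P[...,2]; cv2.imwrite('pics/wcrock.png',im)
d=np.linalg.norm(P[...,:2]-[.4925,.262],axis=-1)
print('crock',rect(P,big((d<.13)&(abs(z-.1)<.006))))
m=big((d<.04)&(abs(z-.128)<.006)); print('head',rect(P,m),np.nanmedian(z[m]),P[m].mean(0))
print(yb,yc,get_state()['time'],get_state()['qpos'])
cv2.imwrite('pics/w2.png',np.hstack([cv2.resize(cv2.imread('pics/wbox.png'),(400,300)),cv2.resize(im,(400,300))]))
E
```

```text
ik 0.08 [ 0.85  0.37 -0.67  1.47  0.23  1.38  0.26]
  ik 3.22 [ 0.37  0.33  0.07  1.47 -0.02  1.34 -2.62]
rim (array([ 0.52041412, -0.24830174]), array([147.26477051,  58.62337875]), 4.635963439941406, 1307)
lid slope [-0.14105302  0.12295238] angle 1.4306677543528585 4363 0.426665601211545 ly -0.03041915610435 0.027274957742720412 x at .068 0.11336077662055001
  ik -0.14 [ 0.07  0.47 -0.97  1.56  0.4   1.31 -1.08]
  ik 3.0 [ 0.2   0.6  -1.29  1.56  0.58  1.42  1.87]
crock (array([0.49438336, 0.26064658]), array([150.24203491, 150.90031433]), 82.12901306152344, 13663)
head (array([0.49448798, 0.26173743]), array([55.31622696, 29.54464149]), 82.67267608642578, 1456) 0.12698974098442564 [0.49486812 0.26273543 0.12689431]
0.08028514559173916 -0.13962634015954636 4.7833 [ 0.07565358  0.47292037 -0.96560583  1.56458711  0.3977787   1.31446554
 -1.08151442]
```

View pics/w2.png

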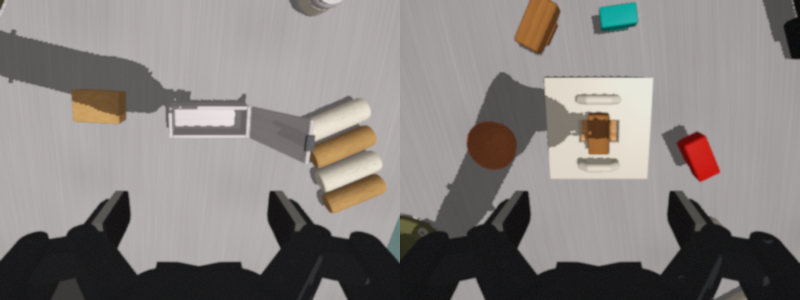

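The wrist view puts the crock at (0.494,0.261), with its head at panel (600,133) between the lugs. The box is at (0.5204,−0.248) with an axis of 4.6°. Next I grip the head and rock it.

```bash
cat >> h.py <<'E'
C=np.array([.4944,.2615,.1]); YC=np.radians(-7.6)
Rc=Rot.from_euler('z',YC).as_matrix()   # crock frame
def rockpose(deg,h,tz):
    "tool pose with stopper turned by deg about crock y through the mouth, risen h; tz: TCP above stopper_center"
    Rt=Rc@Rot.from_euler('y',deg,degrees=True).as_matrix()
    return C+Rt@[0,0,h+tz], Rt@Rc.T@down(YC)
E
python3 - <<'E'
from h import *
go(C+[0,0,.06],down(YC))
ctrl.movel(C+[0,0,.005],max_speed=.08); 
s=get_state(); print('F down',s['contact_force'].round(1))
ctrl.close_gripper(force=80); ctrl.pause(.2)
s=get_state(); print('w',s['width'],s['contact_force'].round(1),s['wrist_torque'].round(2),s['tcp_pos'])
tz=.005
for deg,h in [(3,.0005),(6,.001),(8.5,.0015)]:
    p,R=rockpose(deg,h,tz); ctrl.movel(p,q4(R),max_speed=.02)
    s=get_state(); print(deg,round(s['time'],2),s['contact_force'].round(1),s['wrist_torque'].round(2))
im,P=grab('wrist'); cv2.imwrite('pics/rock1.png',im)
im,P=grab('top'); z=P[...,2]; d=np.linalg.norm(P[...,:2]-C[:2],axis=-1)
print('crock',rect(P,(d<.12)&(abs(z-.1)<.008)),np.nanmedian(z[(d<.1)&(abs(z-.1)<.015)]))
E
```

```text
F down [-0.5 -0.9  0.1]
w -4.2488567617695966e-05 [ 0.1 -0.5 -0.4] [0.01 0.04 0.  ] [0.4944106  0.26150406 0.10499637]
3 7.36 [-0.6 -0.4 -0.2] [-0.01 -0.05 -0.03]
6 7.61 [-0.6  0.6 -0.4] [-0.02 -0.09 -0.07]
8.5 7.86 [-0.9 -0.  -0.3] [-0.02 -0.09 -0.05]
crock (array([0.48951202, 0.26226767]), array([151.37710571, 144.38941956]), 81.82321166992188, 2190) 0.100256581760188
```

View pics/rock1.png

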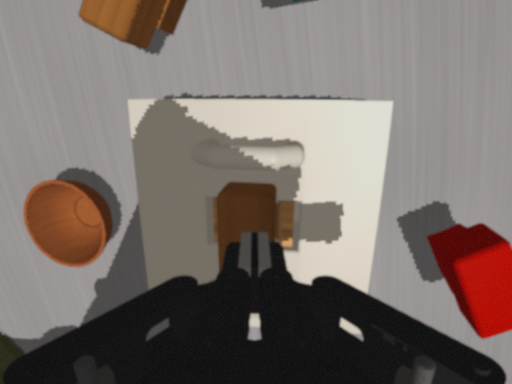

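Run:
```python
from h import *
s=get_state(); im,P=grab('wrist')
for (c,r) in [(230,195),(250,195),(245,220),(230,240),(225,255),(248,238),(248,250),(262,240),(286,225),(250,150),(360,200)]:
    print((c,r),im[r,c],Rc.T@(P[r,c]-C)*1000)
Rt=Rot.from_quat(s['eef_rot'][[1,2,3,0]]).as_matrix(); print('tcp',Rc.T@(s['tcp_pos']-C)*1000,'w',s['width'],'z',Rt[:,2])
ii,T=grab('top'); cv2.imwrite('pics/t2.png',cv2.resize(ii[140:260,120:240],(600,600)))
i2,_=grab('scene'); cv2.imwrite('pics/s2.png',np.hstack([cv2.resize(ii[150:250,130:230],(400,400)),cv2.resize(i2[150:250,270:370],(400,400))]))
```

```text
(230, 195) [22 44 72] [-7.42610798 26.99997329 26.97143536]
(250, 195) [25 43 72] [ 2.63551456 26.79559787 24.79876846]
(245, 220) [23 46 75] [ 0.44554057 13.99726146 27.82100166]
(230, 240) [20 45 72] [-7.91903719  1.74865654 27.4422015 ]
(225, 255) [19 29 38] [-4.43910962  6.57240305 52.5454344 ]
(248, 238) [69 72 75] [ 4.44515488 10.85439906 42.32091389]
(248, 250) [68 70 73] [ 6.50142821 11.02256468 54.56664159]
(262, 240) [70 71 75] [11.36455399 11.09363379 43.9666683 ]
(286, 225) [ 47  79 113] [20.72509972 -0.60398751 -3.07404993]
(250, 150) [161 174 182] [ 3.45201022 50.85261123 29.38058291]
(360, 200) [206 219 222] [63.06441232 18.72371273 -0.41851393]
tcp [0.50209626 0.12361328 6.41675473] w 1.2113609304195146e-05 z [-0.14507968  0.01919781 -0.98923371]
```

View pics/s2.png

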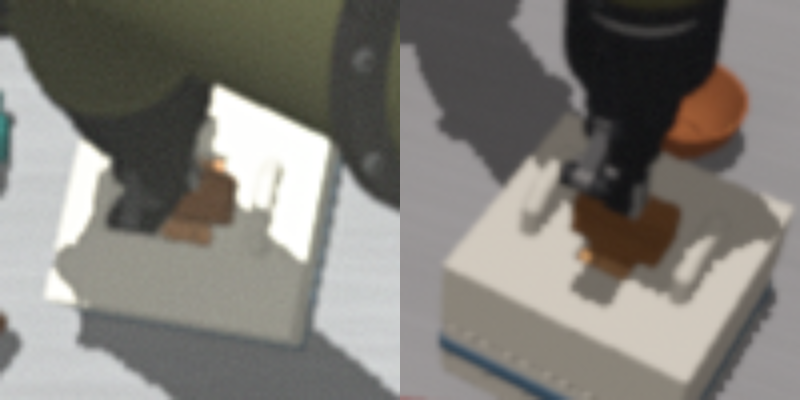

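The gripper shut on nothing (width 0, no force). The fingers appear to end at the top of the head, although the TCP reads 22 mm lower. I'll lift and measure where the tips really are in the tool frame.

Run:
```python
from h import *
go(C+[0,0,.12],down(YC)); ctrl.pause(.2)
def look(tag):
    s=get_state(); im,d=vision.grab_frame('wrist'); P=cloud('wrist',d,([0,0,0],[1,0,0,0])) # tool coords
    m=(P[...,2]<.06)&(P[...,2]>-.09)&(abs(P[...,0])<.03)&(abs(P[...,1])<.07)
    z=P[...,2][m]; print(tag,'w',s['width'],'tip z max/99%',z.max()*1000,np.percentile(z,99)*1000)
    for a in range(-60,60,8):
        k=m&(abs(P[...,1]*1000-a-4)<4)
        if k.sum()>3: print('  y',a+4,'zmax',round(np.percentile(P[...,2][k],98)*1000,1),'x',np.round(np.median(P[...,0][k])*1000,1),k.sum())
    return im
a=look('shut'); s=get_state(); print(s['tcp_pos'],s['time'])
ctrl.ungrasp(); b=look('open')
cv2.imwrite('pics/tips.png',np.hstack([a,b])[::1,::1] if 0 else np.hstack([cv2.resize(a,(400,300)),cv2.resize(b,(400,300))]))
```

```text
shut w -0.00017006072988833018 tip z max/99% -27.893505836065202 -32.81131383702972
  y -40 zmax -81.0 x 11.4 247
  y -32 zmax -74.1 x 10.9 1283
  y -24 zmax -71.3 x 8.4 1686
  y -16 zmax -66.5 x 7.0 486
  y -8 zmax -33.1 x 11.3 1149
  y 0 zmax -31.1 x 10.3 1829
  y 8 zmax -32.3 x 11.0 1508
  y 16 zmax -34.9 x 11.0 625
  y 24 zmax -69.9 x 7.5 1260
  y 32 zmax -73.0 x 9.0 1611
  y 40 zmax -78.4 x 11.4 585
  y 48 zmax -87.0 x 11.4 32
[0.49433096 0.26084956 0.21869323] 8.8917
open w 0.08534808346777312 tip z max/99% -36.89281872891056 -39.95262445402858
  y -56 zmax -48.5 x 6.6 721
  y -48 zmax -44.6 x 10.8 1307
  y -40 zmax -39.8 x 5.6 2081
  y -32 zmax -89.1 x 11.6 6
  y 40 zmax -42.0 x 6.5 377
  y 48 zmax -40.3 x 9.9 2543
  y 56 zmax -47.8 x 6.7 1044
```

View pics/tips.png

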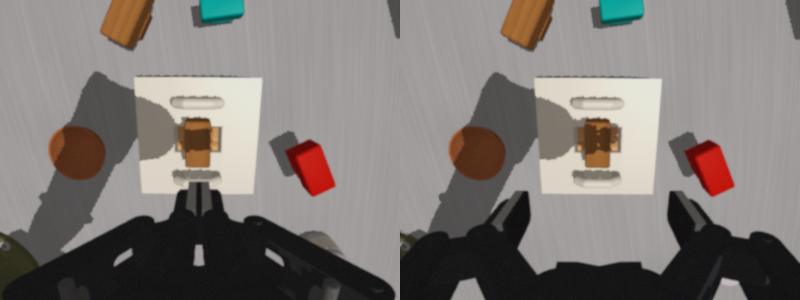

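Measured tips are ~29 mm behind the reported TCP when shut and ~39 mm when open, which explains the empty grip. Nothing has moved. I'll compensate and descend in small steps, watching force.

```bash
cat >> h.py <<'E'
TIP=.029   # real shut tips lie this far behind the reported TCP
def stepdown(z1,step=.008,lim=6,v=.06):
    s=get_state(); f0=s['contact_force'].copy(); p=s['tcp_pos'].copy(); z=p[2]
    while z>z1+1e-5:
        z=max(z1,z-step); ctrl.movel([p[0],p[1],z],max_speed=v); f=get_state()['contact_force']-f0
        if np.linalg.norm(f)>lim: print('CONTACT at',z,f.round(1)); return False
    return True
E
python3 - <<'E'
from h import *
p=C+[0,0,.02]; go(p,down(YC))
print(stepdown(C[2]-.024))
s=get_state(); im,d=vision.grab_frame('wrist'); P=cloud('wrist',d,([0,0,0],[1,0,0,0]))
m=(P[...,2]<-.02)&(P[...,2]>-.09)&(abs(P[...,0])<.02)&(abs(P[...,1])<.065)&(im.max(-1)<90)&(im.max(-1)-im.min(-1)<20)
print('tip above mouth', (s['tcp_pos'][2]-P[...,2][m].max()-.1)*1000)
ctrl.close_gripper(force=80); ctrl.pause(.2)
s=get_state(); print('w',s['width'],s['contact_force'].round(1),s['wrist_torque'].round(2),s['tcp_pos'],s['time'])
E
```

```text
True
tip above mouth -1.5090027515727993
w 0.028785495072257014 [-4.  -1.3  6.3] [-0.12  0.78 -0.13] [0.49361187 0.26216236 0.07633064] 12.675
```

Run:
```python
from h import *
ctrl.ungrasp(); ctrl.movel(C+[0,0,-.019],max_speed=.05); ctrl.close_gripper(force=90); ctrl.pause(.2)
s=get_state(); print('w',s['width'],s['contact_force'].round(1),s['wrist_torque'].round(2),s['tcp_pos'])
tz=-.019
for deg,h in [(2,.0003),(4,.0007),(6,.001),(8,.0015),(5,.002),(2,.0025),(0,.003)]:
    p,R=rockpose(deg,h,tz); ctrl.movel(p,q4(R),max_speed=.01)
    s=get_state(); print(deg,round(s['time'],2),s['contact_force'].round(1),s['wrist_torque'].round(2),round(s['width'],4))
    if deg==8: im,Pw=grab('wrist'); i2,_=grab('scene')
z=Pw[...,2]; d=np.linalg.norm(Pw[...,:2]-C[:2],axis=-1)
m=(d<.1)&(abs(z-.1)<.012)&(im.min(-1)>100)
A=np.c_[Pw[m][:,:2]-C[:2],np.ones(m.sum())]; f=np.linalg.lstsq(A,z[m],rcond=None)[0]; print('crock plane slope,z',f.round(4),m.sum())
cv2.imwrite('pics/rock2.png',np.hstack([cv2.resize(im,(400,300)),cv2.resize(i2[140:260,250:410],(400,300))]))
```

```text
w 0.02824108210131079 [-2.8 -0.9  4.5] [-0.22  0.63 -0.13] [0.49376079 0.26158443 0.0813003 ]
2 14.53 [-3.5 -1.7  9. ] [-0.33  1.23  0.06] 0.0281
4 14.78 [-4.6 -1.7 10.2] [-0.16  1.17  0.12] 0.0281
6 15.03 [-4.3 -0.2 11.6] [-0.22  1.41  0.06] 0.0284
8 15.28 [-4.5 -0.9 10.2] [-0.07  1.4   0.09] 0.0283
5 15.62 [-5.3  3.4  3.9] [ 0.81  1.35 -0.01] 0.0281
2 15.88 [-3.9  2.7  6.1] [0.42 0.92 0.08] 0.0283
0 16.12 [-4.6  2.2  5.3] [ 0.47  0.8  -0.07] 0.028
crock plane slope,z [0.0001 0.0003 0.0993] 28865
```

View pics/rock2.png

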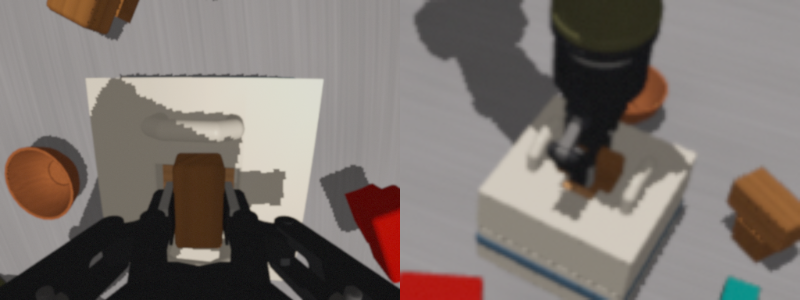

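The head (panel ~(198,200)) is held between the pads, and the crock stays flat. Carry on rocking.

Run:
```python
from h import *
tz=-.019
ks=[(0,.003),(-8,.004),(8,.0065),(-8,.009),(8,.0115),(-8,.014),(8,.0165),(-8,.019),(0,.021)]
for (a,h0),(b,h1) in zip(ks,ks[1:]):
    n=max(2,int(abs(b-a)/4))
    for t in np.linspace(0,1,n+1)[1:]:
        p,R=rockpose(a+(b-a)*t,h0+(h1-h0)*t,tz); ctrl.movel(p,q4(R),max_speed=.012)
    s=get_state(); print(b,h1,round(s['time'],2),s['contact_force'].round(1),s['wrist_torque'].round(2),round(s['width'],4))
im,Pw=grab('wrist'); z=Pw[...,2]; d=np.linalg.norm(Pw[...,:2]-C[:2],axis=-1)
m=(d<.1)&(abs(z-.1)<.02)&(im.min(-1)>100)
A=np.c_[Pw[m][:,:2]-C[:2],np.ones(m.sum())]; f=np.linalg.lstsq(A,z[m],rcond=None)[0]; print('crock plane slope,z',f.round(4),m.sum())
m=(d<.03)&(z>.135)&(z<.17)&(im[...,2]>im[...,0]*1.6); print('head top',np.nanmedian(z[m]),m.sum(),'expect ~.149')
```

```text
-8 0.004 16.62 [ 0.4 -0.8  2.2] [-0.03  0.18  0.04] 0.0282
8 0.0065 17.62 [-6.7  0.7  4.5] [0.3  1.68 0.01] 0.0284
-8 0.009 18.62 [-2.1  0.7 -0.1] [ 0.26  0.67 -0.  ] 0.0283
8 0.0115 19.62 [-5.2 -0.2  7.4] [0.14 1.59 0.05] 0.0281
-8 0.014 20.62 [ 0.2 -0.3 -0.4] [ 0.03  0.25 -0.09] 0.0282
8 0.0165 21.62 [-2.  -0.7  0.1] [0.07 0.42 0.05] 0.0275
-8 0.019 22.62 [ 0.4  0.6 -1.7] [0.07 0.15 0.04] 0.0279
0 0.021 23.12 [-1.3  0.3 -0.3] [0.13 0.38 0.08] 0.0283
crock plane slope,z [0.0004 0.0014 0.0993] 32056
head top 0.14723183413842492 7129 expect ~.149
```

Run:
```python
from h import *
s=get_state(); p=s['tcp_pos']
ctrl.movel(C+[0,0,.10],q4(down(YC)),max_speed=.08); ctrl.pause(.2)
s=get_state(); im,P=grab('wrist'); z=P[...,2]-s['tcp_pos'][2]
d=np.linalg.norm(P[...,:2]-C[:2],axis=-1)
m=(d<.04)&(im[...,2]>im[...,0]*1.6)&(z>.02)&(z<.07); print('head top rel tcp',np.nanmedian(z[m]),m.sum(),rect(P,big(m)))
cv2.imwrite('pics/lift.png',im)
m=(d<.13)&(abs(P[...,2]-.1)<.01)&(im.min(-1)>100); A=np.c_[P[m][:,:2]-C[:2],np.ones(m.sum())]; print('crock plane',np.linalg.lstsq(A,P[m][:,2],rcond=None)[0].round(4))
print(s['width'],s['contact_force'].round(2),s['time'])
for q in ([.5,.03,.12],):
  for y in (YC,): 
    for k in (-np.pi/2,0,np.pi/2,np.pi): print(round(y+k,2),ctrl.ik(np.array(q),q4(down(y+k))))
i2,_=grab('scene'); cv2.imwrite('pics/lift.png',np.hstack([cv2.resize(im,(400,300)),cv2.resize(i2[100:280,240:480],(400,300))]))
```

```text
head top rel tcp 0.045715084081595816 7532 (array([0.49583722, 0.26145975]), array([55.64608383, 29.87679291]), 82.80962371826172, 7532)
crock plane [0.0001 0.0014 0.0992]
0.027892368931995436 [ 0.75  0.49 -0.49] 24.75
-1.7 [ 0.24077185  0.44025505 -0.49912386  1.9412606   0.28059749  0.82804338
 -2.11334849]
-0.13 [ 0.49768578  0.53442787 -0.91263676  1.93834831  0.52785244  0.92733571
 -0.81030298]
1.44 [ 0.6771531   0.72898002 -1.33087133  1.9366223   0.79095541  1.14327027
  0.46445293]
3.01 [-0.61054499  0.50961653  0.75407681  1.95159307 -0.45757006  0.85720516
 -2.88622413]
```

View pics/lift.png

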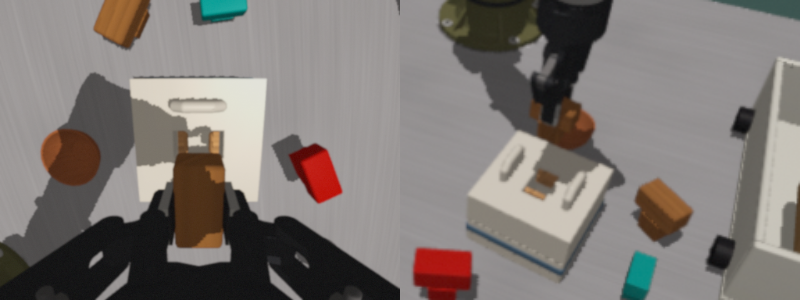

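The stopper is free and held; the crock is upright in place. Now stand the stopper at (0.50, 0.0).

Run:
```python
from h import *
YB=np.radians(4.63); yp=YB-np.pi/2
go([.5,.0,.12],down(yp)); ctrl.pause(.15)
print(stepdown(.02,step=.02,v=.1)); f0=get_state()['contact_force'].copy(); z=.018
while z>.004:
    z-=.001; ctrl.movel([.5,0,z],max_speed=.02); f=get_state()['contact_force']-f0
    if f[2]>2.5: break
print('stand at',z,f.round(2),get_state()['tcp_pos'],get_state()['time'])
ctrl.ungrasp(); ctrl.pause(.2)
ctrl.movel([.5,0,.10],max_speed=.15); go([.5,0,.12],down(YB)); ctrl.pause(.15)
im,P=grab('wrist'); z=P[...,2]; d=np.linalg.norm(P[...,:2]-[.5,0],axis=-1)
m=big((d<.08)&(abs(z-.056)<.008)); print('head',rect(P,m),np.nanmedian(z[m]),get_state()['time'],get_state()['qpos'].round(2))
cv2.imwrite('pics/stand.png',im)
```

```text
True
stand at 0.009999999999999992 [-1.27 -0.09  5.3 ] [5.00144443e-01 2.08684518e-05 1.02112392e-02] 30.1333
head (array([5.01447174e-01, 4.42226410e-04]), array([56.05288696, 29.69893074]), 4.52062463760376, 2526) 0.05602587070722493 33.0583 [ 0.62  0.58 -1.03  1.94  0.6   0.97 -0.62]
```

View pics/stand.png

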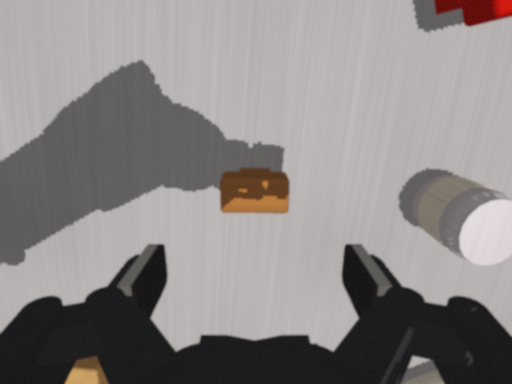

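The stopper stands at (0.5014, 0.0004), seen at pixel (255,190). Regrip at its ends and carry it to the box.

Run:
```python
from h import *
YB=np.radians(4.63); B=np.array([.5204,-.2483]); ux=np.array([np.cos(YB),np.sin(YB)])
go([.5014,.0004,.06],down(YB)); print(stepdown(-.002,step=.01,v=.1))
ctrl.close_gripper(force=40); ctrl.pause(.2)
s=get_state(); print('w',s['width'],s['contact_force'].round(2),s['tcp_pos'])
ctrl.movel([.5014,.0004,.14],max_speed=.12)
T=B-ux*.004
go([*T,.14],down(YB)); ctrl.pause(.2)
s=get_state(); im,P=grab('wrist'); z=P[...,2]; d=np.linalg.norm(P[...,:2]-T,axis=-1)
m=(d<.04)&(im[...,2]>im[...,0]*1.5)&(z>.16)&(z<.21); print('head',rect(P,big(m)),np.nanmedian(z[m]),s['tcp_pos'],s['width'],s['time'])
d=np.linalg.norm(P[...,:2]-B,axis=-1); k=(d<.1)&(abs(z-.067)<.006); print('rim visible',rect(P,big(k)))
L=P[...,:2]-B; lx=L@ux; ly=L@[-ux[1],ux[0]]
k=(z>.08)&(z<.23)&(abs(ly)<.035)&(lx>.07)&(lx<.13); 
if k.sum()>30: f=np.polyfit(z[k],lx[k],1); print('lid',f,np.pi/2+np.arctan(f[0]),k.sum(),np.nanmax(z[k]))
cv2.imwrite('pics/overbox.png',im)
```

```text
True
w 0.055169352214935415 [-0.75 -0.98  4.98] [ 0.50079286  0.00075448 -0.00178634]
head (array([ 0.51833331, -0.24664265]), array([57.35757828, 30.19979286]), 5.096397399902344, 10797) 0.1978450855280281 [ 0.51696125 -0.2466694   0.14039578] 0.055747039830348684 38.25
rim visible (array([ 0.5193916, -0.2482231]), array([146.21633911,  58.32489777]), 4.459481239318848, 3266)
lid [0.31870241 0.05056989] 1.879321770366431 16210 0.205163146451249
```

View pics/overbox.png

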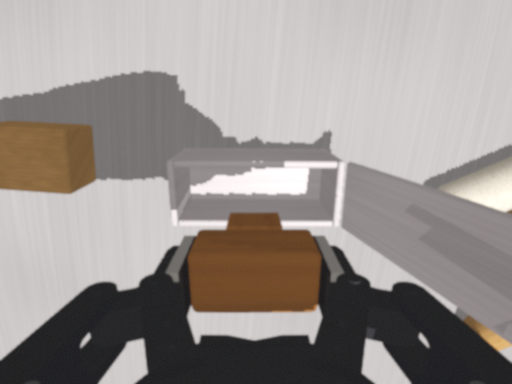

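The stopper is held squarely over the box (head at (255,270), box at (255,190)), with the lid at ~1.88 rad. Lower it in.

Run:
```python
from h import *
YB=np.radians(4.63); B=np.array([.5202,-.2483]); ux=np.array([np.cos(YB),np.sin(YB)]); T=B-ux*.004-[0,.001]
ctrl.movel([*T,.08],q4(down(YB)),max_speed=.1); print(get_state()['tcp_pos'],get_state()['contact_force'].round(1))
ok=stepdown(.012,step=.008,lim=5,v=.06)
if ok:
    s=get_state(); f0=s['contact_force'].copy(); p=get_state()['tcp_pos']; z=.011
    while z>-.001:
        z-=.001; ctrl.movel([*T,z],max_speed=.02); f=get_state()['contact_force']-f0
        if f[2]>2.5: break
    print('set',z,f.round(2),get_state()['tcp_pos'])
    if z<.009:
        ctrl.ungrasp(); ctrl.pause(.2); ctrl.movel([*T,.16],max_speed=.12); ctrl.pause(.1)
        im,P=grab('wrist'); zz=P[...,2]; d=np.linalg.norm(P[...,:2]-B,axis=-1)
        m=big((d<.06)&(im[...,2]>im[...,0]*1.4)&(zz>.05)); R=rect(P,m); o=R[0]-B
        print('head',R,np.nanmedian(zz[m]),'in box',o@ux,o@[-ux[1],ux[0]]); cv2.imwrite('pics/inbox.png',im)
print(get_state()['time'],get_state()['width'])
```

```text
[ 0.5166197  -0.24945877  0.08032323] [-0.4 -0.1 -0.5]
set 0.003999999999999997 [0.15 0.24 3.55] [ 0.51637652 -0.24964697  0.00429007]
head (array([ 0.51793738, -0.24991689]), array([55.79247665, 29.91087151]), 4.930785179138184, 2005) 0.061995757070691646 in box -0.002385754890612756 -0.0014289683530537998
45.5167 0.08554432296547712
```

The stopper stands in the box (head top at 62 mm, within 2.5 mm of centre). Now close the lid.

Run:
```python
from h import *
YB=np.radians(4.63); B=np.array([.5202,-.2483]); ux=np.array([np.cos(YB),np.sin(YB)]); Rd=q4(down(YB))
def W(lx,ztip): return np.array([*(B+ux*lx),ztip-TIP])
ctrl.close_gripper(force=60)
ctrl.movel(W(0,.26),Rd,max_speed=.25); ctrl.movel(W(.165,.26),Rd,max_speed=.25); ctrl.movel(W(.165,.185),Rd,max_speed=.2)
print(get_state()['time'],get_state()['contact_force'].round(1))
f0=get_state()['contact_force'].copy(); r=.12
for a in np.linspace(1.88,.06,17):
    lx=.073-r*np.cos(a)+.006*np.sin(a)+.013; z=.068+r*np.sin(a)+.006*np.cos(a)
    ctrl.movel(W(lx,z),Rd,max_speed=.1); f=get_state()['contact_force']-f0
    print(round(a,2),f.round(1),end=' ')
    if np.linalg.norm(f)>20: print('STOP'); break
else:
    for k in range(12):
        z-=.001; ctrl.movel(W(lx,z),Rd,max_speed=.03); f=get_state()['contact_force']-f0
        if f[2]>8: break
    print('\npress',z,f.round(1))
    ctrl.movel(W(lx,.14),Rd,max_speed=.15); ctrl.movel(W(lx-.03,.22),Rd,max_speed=.2); ctrl.pause(.1)
    im,P=grab('wrist'); zz=P[...,2]; L=P[...,:2]-B; X=L@ux; Y=L@[-ux[1],ux[0]]
    k=(abs(X)<.068)&(abs(Y)<.02)&(zz<.13)&(zz>.03); f=np.polyfit(X[k],zz[k],1); print('lid plane slope',f,k.sum()); cv2.imwrite('pics/shut.png',im)
print(get_state()['time'])
```

```text
48.05 [-0.  -0.2  1.1]
1.88 [ 0.7  0.3 -1.7] 1.77 [-0.5  0.1 -1.1] 1.65 [ 0.1  0.7 -0.5] 1.54 [ 0.5  0.4 -1.6] 1.42 [ 0.3  0.3 -0.5] 1.31 [ 0.5  0.5 -0.7] 1.2 [ 1.2  0.3 -0.6] 1.08 [-0.1  0.4 -0.9] 0.97 [ 0.1 -1.7 -1. ] 0.86 [ 1.2  0.9 -1.9] 0.74 [ 0.1  0.1 -0.6] 0.63 [ 0.4 -0.2 -1.8] 0.52 [-0.   0.8 -0.9] 0.4 [ 0.4  0.4 -2.1] 0.29 [ 0.3  0.7 -1.1] 0.17 [-0.3  1.2 -0.9] 0.06 [ 0.4  1.1 -1. ] 
press 0.07718488401714457 [-2.5 -0.1  9.6]
lid plane slope [0.00036395 0.07370058] 5565
55.3917
```

View pics/shut.png

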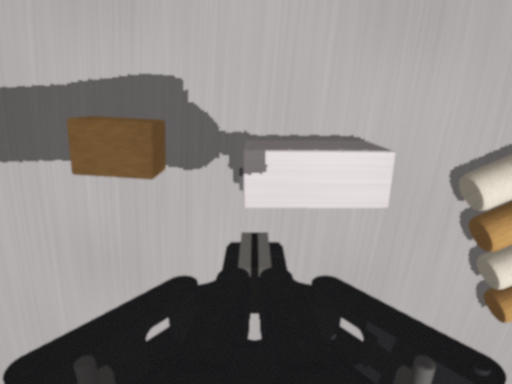

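The lid is shut flat (slope 0.0004, top at 73.7 mm) and the arm is clear of it. Last check of the bystanders, then hand in.

Run:
```python
from h import *
ctrl.pause(.3); im,P=grab('top'); z=P[...,2]
def roi(c0,c1,r0,r1):
    m=np.zeros(z.shape,bool); m[r0:r1,c0:c1]=1; return m
print('crock',rect(P,big(roi(130,230,150,250)&(abs(z-.1)<.008)))[0])
for n,r in dict(tin=(270,305,112,155),carton=(355,395,258,305),bowl=(160,205,258,300)).items():
    print(n,rect(P,roi(*r)&(z>.015))[0])
print(get_state()['contact_force'].round(1),get_state()['time']); ticket.close_job()
```

```text
crock [0.49327707 0.26113672]
tin [ 0.68970807 -0.00876303]
carton [ 0.30453464 -0.23743636]
bowl [0.30168774 0.25148694]
[ 0.8  0.6 -0. ] 55.7417
the job is handed in; nothing more can be done
```

I rocked the stopper free of the crock, stood it on the table, and regripped it by the ends of its head. It then went upright into the box, I shut the lid, and I handed the job in at 55.7 s of the 72 s allowed.

Last checks:
- **Stopper:** before closing, its head top was 62 mm above the table, so it was standing on the floor of the box. It was about 2.4 mm from the box centre along the box and 1.4 mm across.
- **Lid:** it lies flat, with a slope of about 0.0004 rad and its top at 73.7 mm.
- **Crock and bystanders:** the crock reads within about 1 mm of where it started. The tin, carton and bowl are within 0.5 mm.
- **Robot:** the wrist force was about zero and the arm was clear of everything.

One thing disagreed with the brief. The real fingertips sit about 29 mm behind the reported TCP, so my first grip closed on air above the stopper; it moved nothing. I measured the offset with the wrist camera and allowed for it from then on. The next grip read a 6 N upward force, perhaps a fingertip on the crock, so I reopened and regripped 5 mm higher.

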